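Present the orange-lidded specimen jar to the desk scanner

TASK

Check in the specimen jar with the orange lid: stand it upright inside the yellow ring on the desk scanner's base plate, turned so that its barcode label squarely faces the scanner window. Set it down, do not drop it, and leave the blue and green jars where they stand.

Things in the scene. Friction and masses are not known exactly. Their poses are not given: they have to be found in the camera images.
- orange_jar: white jar, 70 mm tall; flat orange lid, 52 mm across, 52 to 70 mm above the underside (body below 46 to 48 mm across). Origin: centre of the underside, z up. +x points out of the middle of the barcode label on its side; a white seal strip 11 mm wide runs from the lid's middle over its edge to the label, showing that direction from above. About 70 g. The jar to scan.
- blue_jar: white jar, 70 mm tall; flat blue lid, 52 mm across, 52 to 70 mm above the underside (body below 46 to 48 mm across). Origin: centre of the underside, z up. +x points out of the middle of the barcode label on its side; a white seal strip 11 mm wide runs from the lid's middle over its edge to the label, showing that direction from above. A bystander, to be left alone.
- green_jar: white jar, 70 mm tall; flat green lid, 52 mm across, 52 to 70 mm above the underside (body below 46 to 48 mm across). Origin: centre of the underside, z up. +x points out of the middle of the barcode label on its side; a white seal strip 11 mm wide runs from the lid's middle over its edge to the label, showing that direction from above. A bystander, to be left alone.
- scanner: fixed grey block 70 (x) x 100 (y) x 75 mm high; window with a red line faces -x. In front lies a black plate 135 x 100 x 3 mm with a yellow ring (76 mm inside diameter). Origin: at desk height under the middle of the window face, z up; block x 0 to 70 mm, plate x 0 to -135. Ring centre x -85, y 0, plate top z 3 mm. A jar faces the window when its +x points along this +x.
Not all that is in view belongs to the job. Several things look just like the scanner: the one meant starts farthest to the robot's right.

How it is judged:
At the end, for the whole second after the job is handed in: The orange-lidded jar stands upright (within about 6 degrees) and still on the base plate, its axis within 16 mm of the ring's centre along each of the scanner's x and y axes (that is, inside the ring), and its label direction (+x) within 16 degrees of the scanner's +x, label towards the window (x of orange_jar in the frame of scanner between -0.101 and -0.069 m and y of orange_jar in the frame of scanner between -0.016 and 0.016 m and z of orange_jar in the frame of scanner between -0.002 and 0.008 m and angle between orange_jar's own z axis and vertical below 0.1 rad and angle between the x axis of orange_jar and the x axis of scanner, either way round below 0.28 rad and x of scanner in the frame of orange_jar above 0.04 m and linear speed of orange_jar below 0.03 m/s and angular speed of orange_jar below 0.3 rad/s); the robot touches nothing.
It fails at once if the blue or the green jar is shifted by more than 20 mm or tipped by more than 17 degrees (distance of any of blue_jar, green_jar from where it was at the start of the episode above 0.02 m or angle between any of blue_jar, green_jar's own z axis and vertical above 0.3 rad).
It fails at once if the orange-lidded jar is dropped (falls free of the fingers faster than 0.6 m/s, a drop of about 18 mm) (linear speed of orange_jar above 0.6 m/s and contact force between the fingers and orange_jar below 0.05 N).
It also fails if it takes over 35 s, if anything falls off the work surface, if the arm or the gripper's body presses on something with over 40 N, if the wrist force passes 120 N, or if a joint passes its speed limit or range.

ROBOT

A 7-joint arm with a two-finger parallel gripper is mounted at the origin on the work surface. World frame = base frame: x ahead of the robot, y to its left, z up, the work surface at z = 0. Lengths are in m, angles in rad, forces in N, time in s.
With the tool pointing down it reaches from about 0.425 to 0.925 m from the base axis. Payload 6.8 kg.
Tool frame: the origin (TCP) lies on the centre line of the jaws, within the pads' length; the fingertips stand 14 mm ahead of it and the grasp point (between the pads) lies 5 mm behind it (r.tips_ahead is the distance from the TCP to the fingertips, in m); z points along the fingers, y is the line along which they close (so a half turn about z gives the same grasp; the last joint's range is limited). The gripper opens to 85 mm and grips with 20 to 120 N. Pads are 22 mm wide; open, the fingers measure 114 mm over their backs; the gripper's body (76 mm by 85 mm) begins 54 mm behind the grasp point. The pads swing forward as they close: fully open they stand 13 mm farther back than shut.
Start: joints at [-1.307, 0.477, 0.022, 1.555, -0.011, 1.109, -0.083], TCP at [0.245, 0.629, 0.245] pointing down, gripper open.
Joint ranges: [-2.96, 2.96], [-0.34, 2.1], [-1.41, 1.46], [0.24, 2.44], [-1.37, 4.51], [0.17, 1.92], [-2.96, 2.96]. Speed limits (rad/s): [2.39, 2.39, 3.14, 3.14, 3.14, 3.14, 3.14].

INTERFACE

Orientations are given as a rotation vector (axis times angle).
In Python, from bench import r, eyes gives the robot as it stands.
- The arm moves only by the tool step_arm, never from a script. Its argument "rows" is a list of rows, each a list of 6 numbers: the shift along the world's x, y, z in units of 60 cm (1.0 is 60 cm), then the turn, a rotation vector about the world's x, y, z in units of pi rad (1.0 is pi rad). In form: [[x, y, z, rx, ry, rz], ...]. A call has 1 to 5 rows; each row is the pose to reach, as a shift and turn from the pose commanded when the call began, turning the shorter way round; what a row does not reach only later rows make up. A row lasts 1/12 s, in which the tool goes at most 41.7 mm and 7.16 degrees, less where a joint would pass 70% of its speed; a pose out of reach is approached as far as the arm can. A call with a number of a shift or a turn outside -1 to 1 is refused whole. A call with a gripper value outside its range is refused whole. "jaw" is the closure, from 0 (fully open) to 1 (shut), set as the call begins (left out, the last holds). The fingers move at their own pace and stop on an object; "squeeze" is the grip in N (left out, the last holds). Time passes only in rows, so rows that repeat a pose let the fingers close. It gives the time, the measured TCP pose, the force, the opening and the grip force at its end, in the units of the state.
- r.get_obs(): the state, without advancing time (a new reading comes with each control period).
- eyes.grab_frame(name): name is "scene" or "top"; returns the picture (400x640x3 uint8, red, green, blue); there is no depth.
- eyes.camera_info(name): a dict with "mtx" (3x3 intrinsics, pixels), "extrinsics" (4x4, takes a point from camera to world coordinates). Camera axes: x right, y down, z forward; pixel columns grow to the right and rows downward; lengths in m; the calibration is good to about 2 mm. A picture is of the moment at which its call begins. camera_info takes no time and is no camera call.
- r.hand_in(): hands the job in; it is judged then, once.
The state is a dict: "clock": time; "joints": joint angles; "qvel": joint speeds; "tau": joint torques, N m; "tcp_pos": TCP position; "orientation": TCP orientation; "contact_force": force on the tool from outside, world axes, zero at the start; "moment": the same for the moment, N m; "grip_width": finger opening in m; "gripper_force": force on a finger pad.
Only numpy, scipy, OpenCV 4.12 (cv2) and the standard library are available. Lean on these libraries where they do the work, as an engineer would, in place of code of your own. Each camera call takes 0.05 s, during which the arm holds its last target. There are 200 camera calls.

## Working session

There is one attempt and no reset: what is moved stays moved. The work goes in short steps, Python scripts to look and compute and a tool call to move; the robot and the scene stay as the last step left them, time stands still between calls to the robot, and variables do not carry over. Pictures are saved under pics/ and viewed, at most 10 in all, crops included, and the job is handed in when it is done.

Besides the shell and the picture viewer there is one more tool, called after "Call:" by a JSON object that holds its "api" and its "payload", one argument or row to a line. step_arm: Moves the arm, as the interface text tells. Shifts and turns lie within -1 to 1; 1 stands for 60 cm of shift or pi rad of turn. Its arguments: {"type":"object","properties":{"rows":{"type":"array"},"jaw":{"type":"number"},"squeeze":{"type":"number"}},"required":["rows"]}

```bash
mkdir -p pics; cat > h.py <<'E'
import numpy as np, cv2
from bench import r, eyes
def px2w(name,u,v,z):
    c=eyes.camera_info(name); K=np.array(c["mtx"]); T=np.array(c["extrinsics"])
    d=T[:3,:3]@np.linalg.solve(K,[u,v,1]); o=T[:3,3]
    return o+d*(z-o[2])/d[2]
def save(name,f,box=None,s=1):
    im=eyes.grab_frame(name)[:,:,::-1]
    if box: im=im[box[1]:box[3],box[0]:box[2]]
    cv2.imwrite(f,cv2.resize(im,None,fx=s,fy=s,interpolation=cv2.INTER_CUBIC))
E
python3 - <<'E'
from h import *
save("top","pics/t0.png"); save("scene","pics/s0.png")
for n in("top","scene"):
    c=eyes.camera_info(n);print(np.round(c["mtx"],1),np.round(c["extrinsics"],3))
print(r.get_obs())
E
```

```text
[[413.1   0.  313.2]
 [  0.  413.1 201.1]
 [  0.    0.    1. ]] [[ 0.003 -0.983  0.185  0.383]
 [-1.     0.003  0.029 -0.001]
 [-0.029 -0.185 -0.982  0.949]
 [ 0.     0.     0.     1.   ]]
[[506.7   0.  320.7]
 [  0.  506.7 202.7]
 [  0.    0.    1. ]] [[ 0.175  0.784 -0.595  1.264]
 [ 0.985 -0.14   0.106 -0.126]
 [-0.    -0.604 -0.797  0.961]
 [ 0.     0.     0.     1.   ]]
{'clock': 0.1, 'joints': array([-1.3070713 ,  0.47774875,  0.02236703,  1.55633792, -0.01152187,
        1.10929533, -0.08312152]), 'qvel': array([-0.00022055, -0.00140261,  0.00172   , -0.00205225, -0.00039836,
       -0.00022487, -0.00136919]), 'tau': array([ 4.18531694e-03, -5.97760391e+01,  1.61370814e+00, -2.81953222e+01,
        1.28370340e-02,  5.16334185e-03, -1.54396645e-05]), 'tcp_pos': array([0.24507184, 0.62839823, 0.24440858]), 'orientation': array([-5.80716988e-01, -3.08725452e+00,  2.59086807e-03]), 'contact_force': array([-0.28218655,  1.1263182 ,  0.44341884]), 'moment': array([ 0.0013636 , -0.00568054,  0.00948932]), 'gripper_force': 0.0, 'grip_width': 0.08534838318767901}
```

View pics/t0.png

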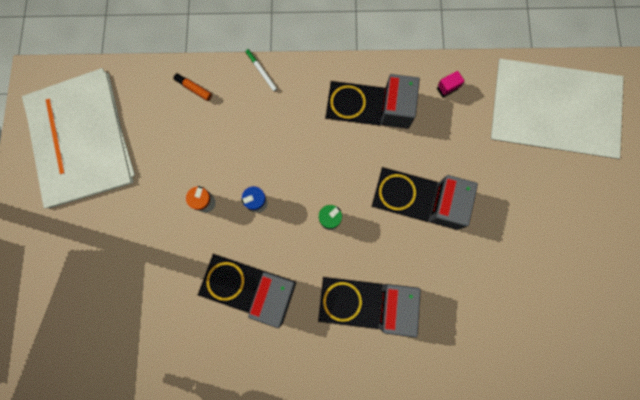

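View pics/s0.png

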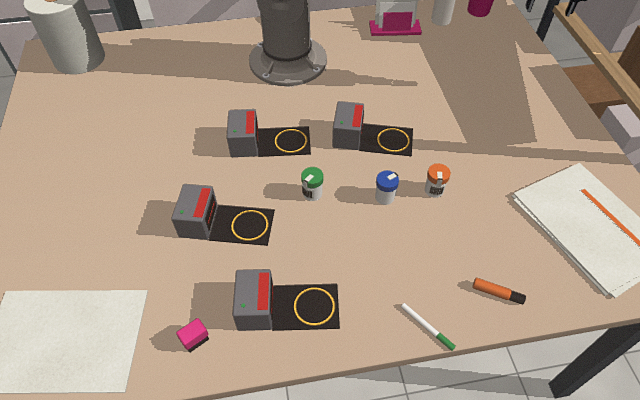

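The top picture shows the orange jar at (198,198), blue (253,198) and green (330,216). The rightmost scanner has its ring at (397,192) and its block at (457,200). Next I'll enlarge both areas.

```bash
python3 - <<'E'
from h import *
im=eyes.grab_frame("top")[:,:,::-1]
a=cv2.resize(im[170:240,170:350],None,fx=4.4,fy=4.4,interpolation=cv2.INTER_CUBIC)
b=cv2.resize(im[160:235,365:485],None,fx=6,fy=6,interpolation=cv2.INTER_CUBIC)
cv2.imwrite("pics/a.png",a);cv2.imwrite("pics/b.png",b)
hsv=cv2.cvtColor(im,cv2.COLOR_BGR2HSV)
def cen(lo,hi,box):
    m=cv2.inRange(hsv,lo,hi);k=np.zeros_like(m);x0,y0,x1,y1=box;k[y0:y1,x0:x1]=m[y0:y1,x0:x1]
    p=cv2.findNonZero(k);return cv2.minEnclosingCircle(cv2.convexHull(p)),len(p),cv2.fitEllipse(cv2.convexHull(p))
for n,lo,hi,box,z in(("orange",(3,150,60),(15,255,255),(180,180,216,216),.07),("blue",(105,150,40),(125,255,255),(235,180,275,216),.07),("green",(50,120,40),(85,255,255),(312,200,350,236),.07),("ring",(20,120,80),(35,255,255),(370,165,425,215),.003)):
    (c,rad),k,e=cen(lo,hi,box);print(n,c,rad,k,e,px2w("top",*e[0],z).round(4))
# seal strip white centroid near orange/others
for n,(u,v) in(("o",(198,198)),("b",(253,198)),("g",(330,216))):
    m=cv2.inRange(hsv,(0,0,150),(180,70,255));k=np.zeros_like(m);cv2.circle(k,(u,v),12,255,-1);M=cv2.moments(m&k,True);print(n,M["m00"],M["m10"]/max(M["m00"],1),M["m01"]/max(M["m00"],1))
E
```

```text
orange (197.3744354248047, 198.0874481201172) 12.028653144836426 369 ((197.40248107910156, 197.82568359375), (22.550561904907227, 24.094449996948242), 97.57665252685547) [0.5565 0.2785 0.07  ]
blue (253.3000030517578, 197.89999389648438) 11.229521751403809 316 ((253.31912231445312, 197.967041015625), (21.588787078857422, 22.380651473999023), 156.86358642578125) [0.5558 0.1556 0.07  ]
green (329.9273986816406, 216.42530822753906) 11.611876487731934 343 ((329.8644104003906, 216.3710479736328), (22.363679885864258, 23.068544387817383), 156.26727294921875) [ 0.515  -0.0109  0.07  ]
ring (397.1363525390625, 191.59091186523438) 18.978660583496094 369 ((397.03851318359375, 191.78553771972656), (36.404296875, 37.93147277832031), 116.95349884033203) [ 0.5826 -0.1683  0.003 ]
o 39.0 198.10256410256412 192.17948717948718
b 50.0 247.7 198.84
g 54.0 333.5 212.0
```

View pics/a.png

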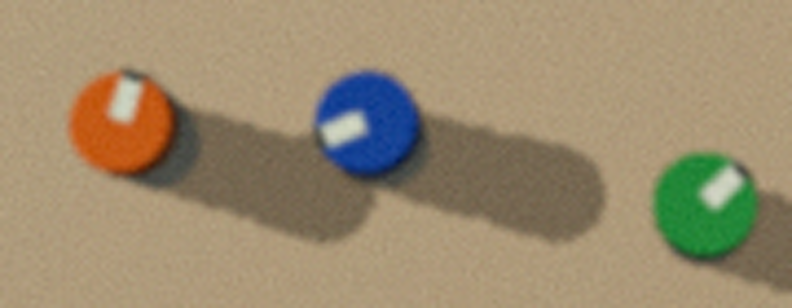

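View pics/b.png

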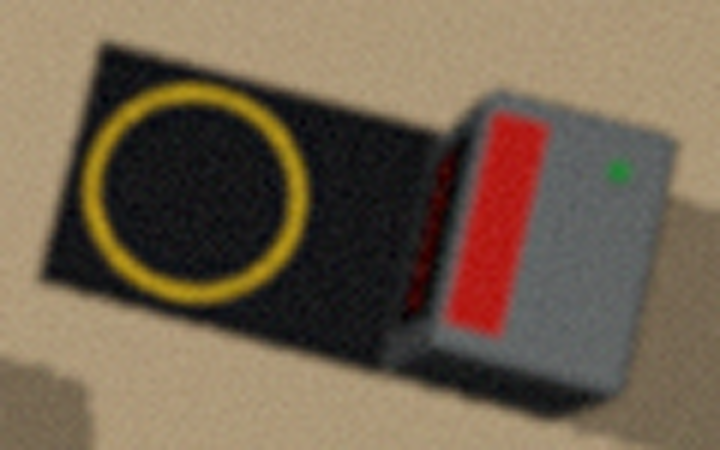

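In the crops, the orange lid's centre is at (197.6,197.7) and its strip tip at (199.8,187.3). The plate's left edge runs from (382.2,167.2) to (372,206.7), and its upper edge from (382.2,167.2) to (438.3,181.7).

```bash
python3 - <<'E'
from h import *
w=lambda u,v,z:px2w("top",u,v,z)
ang=lambda d:np.degrees(np.arctan2(d[1],d[0]))
c=w(197.5,197.8,.07)
print("jar",c,ang(w(199.8,187.3,.07)-c),ang(w(198.5,192.4,.07)-c), ang(w(200.0,187.5,.07)-w(197.5,197.3,.07)))
A=w(382.2,167.2,.003);B=w(372,206.7,.003);C=w(438.3,181.7,.003)
print("edge len",np.linalg.norm(A-B),ang(B-A)-0,ang(C-A))
D=w(365+497/6,160+90/6,.075);E=w(365+678/6,160+143/6,.075);F=w(365+432/6,160+340/6,.075);print("block",np.linalg.norm(E-D),np.linalg.norm(F-D),ang(E-D),ang(F-D))
print("ring",w(397.04,191.79,.003), "mid edge->ring",np.linalg.norm(w(397.04,191.79,.003)-(A+B)/2))
t=np.array([c[0],c[1]])-r.get_obs()["tcp_pos"][:2];print("shift",t/.6)
# side check from the scene camera: orange lid centre
print(px2w("scene",438,172,.07),px2w("scene",249.5,225,.003))
E
```

```text
jar [0.55651747 0.27830624 0.07      ] -9.191970925923254 -7.309735555489669 -11.171525159324835
edge len 0.09800561767462468 164.50407500337786 -105.41167560512334
block 0.06608446939304918 0.09509233160769932 -107.45444933221331 162.89307799668907
ring [ 0.5826294 -0.1682646  0.003    ] mid edge->ring 0.04739717769695324
shift [ 0.51907912 -0.58361534]
[0.55904124 0.27516325 0.07      ] [ 0.58374372 -0.17089077  0.003     ]
```

Call:
{"api": "step_arm", "payload": {
  "rows": [
    [0.52,-0.585,-0.1,0,0,0.061],
    [0.52,-0.585,-0.1,0,0,0.061],
    [0.52,-0.585,-0.1,0,0,0.061],
    [0.52,-0.585,-0.1,0,0,0.061],
    [0.52,-0.585,-0.1,0,0,0.061]
  ],
  "jaw": 0,
  "squeeze": 30
}}

```text
clock: 0.57
tcp_pos: [0.3834, 0.4726, 0.2185]
orientation: [-0.282, -3.129, 0.0]
contact_force: [0.6, -0.3, -0.7]
grip_width: 0.0854
gripper_force: 0.0
```

Call:
{"api": "step_arm", "payload": {
  "rows": [
    [0.29,-0.325,-0.056,0,0,0],
    [0.29,-0.325,-0.056,0,0,0],
    [0.29,-0.325,-0.056,0,0,0],
    [0.29,-0.325,-0.056,0,0,0],
    [0.29,-0.325,-0.056,0,0,0]
  ]
}}

```text
clock: 0.98
tcp_pos: [0.521, 0.3185, 0.192]
orientation: [-0.282, -3.129, 0.0]
contact_force: [0.3, 0.9, -0.2]
grip_width: 0.0854
gripper_force: 0.0
```

Call:
{"api": "step_arm", "payload": {
  "rows": [
    [0.03,-0.03,0,0,0,0],
    [0.03,-0.03,0,0,0,0],
    [0.03,-0.03,0,0,0,0]
  ]
}}

```text
clock: 1.23
tcp_pos: [0.5392, 0.3002, 0.192]
orientation: [-0.289, -3.128, 0.001]
contact_force: [-0.6, 0.7, -0.0]
grip_width: 0.0854
gripper_force: 0.0
```

Call:
{"api": "step_arm", "payload": {
  "rows": [
    [0.03,-0.037,0,0,0,0],
    [0.03,-0.037,0,0,0,0],
    [0.03,-0.037,-0.05,0,0,0],
    [0.03,-0.037,-0.05,0,0,0]
  ]
}}

```text
clock: 1.57
tcp_pos: [0.5528, 0.2804, 0.1585]
orientation: [-0.279, -3.123, 0.005]
contact_force: [-1.8, -0.6, -0.6]
grip_width: 0.0853
gripper_force: 0.0
```

```bash
python3 - <<'E'
from h import *
print(r.get_obs()["tcp_pos"])
save("scene","pics/c.png",(340,80,520,220),4)
E
```

```text
[0.552812   0.28039444 0.15845077]
```

View pics/c.png

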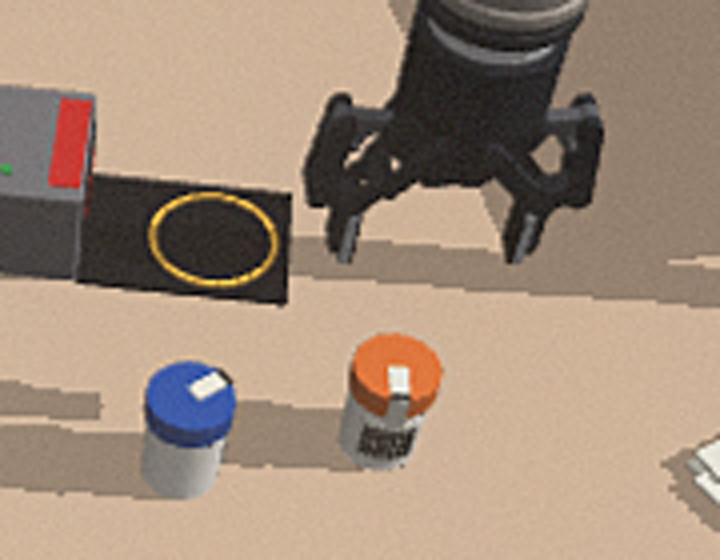

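The open jaws straddle the orange jar. Their middle is at crop (428,255), and following the lean of the verticals down puts it over the lid at (395,372). I'll descend.

Call:
{"api": "step_arm", "payload": {
  "rows": [
    [0.006,-0.005,-0.05,0,0,0],
    [0.006,-0.005,-0.1,0,0,0],
    [0.006,-0.005,-0.15,0,0,0],
    [0.006,-0.005,-0.171,0,0,0],
    [0.006,-0.005,-0.171,0,0,0]
  ]
}}

```text
clock: 2.03
tcp_pos: [0.5572, 0.2773, 0.0574]
orientation: [-0.279, -3.124, 0.004]
contact_force: [-0.6, 0.2, 0.0]
grip_width: 0.0856
gripper_force: 0.0
```

Call:
{"api": "step_arm", "payload": {
  "rows": [
    [0,0,0,0,0,0],
    [0,0,0,0,0,0],
    [0,0,0,0,0,0],
    [0,0,0,0,0,0],
    [0,0,0,0,0,0]
  ],
  "jaw": 0.3,
  "squeeze": 30
}}

```text
clock: 2.45
tcp_pos: [0.5603, 0.2774, 0.061]
orientation: [0.283, 3.127, 0.002]
contact_force: [-0.9, -0.2, -0.3]
grip_width: 0.0598
gripper_force: 0.0
```

Call:
{"api": "step_arm", "payload": {
  "rows": [
    [-0.004,0,-0.008,0,0,0],
    [-0.004,0,-0.008,0,0,0],
    [-0.004,0,-0.008,0,0,0],
    [-0.004,0,-0.008,0,0,0],
    [-0.004,0,-0.008,0,0,0]
  ],
  "jaw": 1,
  "squeeze": 35
}}

```text
clock: 2.87
tcp_pos: [0.5596, 0.2789, 0.0571]
orientation: [0.282, 3.124, 0.006]
contact_force: [0.1, 1.4, 10.0]
grip_width: 0.0507
gripper_force: 34.8
```

Call:
{"api": "step_arm", "payload": {
  "rows": [
    [0,0,0,0,0,0],
    [0,0,0,0,0,0],
    [0,0,0,0,0,0]
  ]
}}

```text
clock: 3.12
tcp_pos: [0.5596, 0.2789, 0.0571]
orientation: [0.282, 3.124, 0.006]
contact_force: [2.3, 2.1, 9.2]
grip_width: 0.0509
gripper_force: 34.8
```

Call:
{"api": "step_arm", "payload": {
  "rows": [
    [0,0,0.02,0,0,0],
    [0,0,0.06,0,0,0],
    [0,0,0.11,0,0,0],
    [0,0,0.17,0,0,0],
    [0,0,0.22,0,0,0]
  ]
}}

```text
clock: 3.53
tcp_pos: [0.5569, 0.2767, 0.1891]
orientation: [-0.283, -3.129, 0.0]
contact_force: [1.0, 1.4, -0.8]
grip_width: 0.0511
gripper_force: 36.6
```

Call:
{"api": "step_arm", "payload": {
  "rows": [
    [0,0,0,0,0,0],
    [0,0,0,0,0,0]
  ]
}}

```text
clock: 3.7
tcp_pos: [0.558, 0.2774, 0.1893]
orientation: [0.283, 3.126, 0.004]
contact_force: [-0.2, -0.4, -1.1]
grip_width: 0.0511
gripper_force: 36.6
```

```bash
python3 - <<'E'
from h import *
im=eyes.grab_frame("scene")[:,:,::-1]
cv2.imwrite("pics/d.png",cv2.resize(im[40:220,340:520],None,fx=3,fy=3,interpolation=cv2.INTER_CUBIC))
E
```

```text
(no output)
```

View pics/d.png

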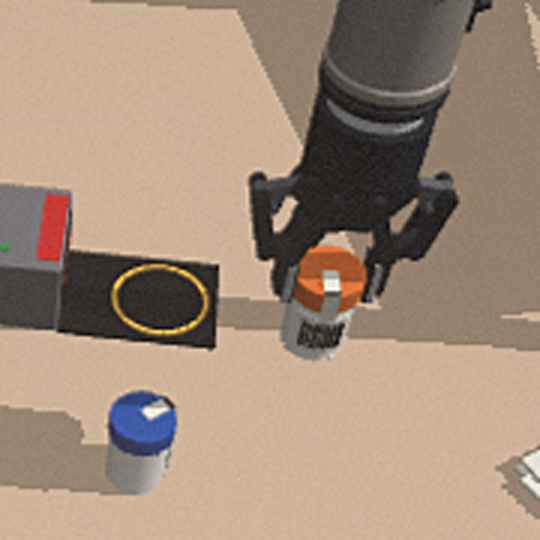

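The jar is held squarely by the lid, with the label facing the camera at (320,335). I'll carry it over to the ring.

Call:
{"api": "step_arm", "payload": {
  "rows": [
    [0.003,-0.05,0,0,0,-0.036],
    [0.006,-0.1,0,0,0,-0.072],
    [0.009,-0.15,0,0,0,-0.108],
    [0.012,-0.2,0,0,0,-0.144],
    [0.015,-0.25,0,0,0,-0.18]
  ]
}}

```text
clock: 4.17
tcp_pos: [0.5647, 0.1253, 0.185]
orientation: [-1.151, -2.92, 0.004]
contact_force: [0.9, -0.4, -0.4]
grip_width: 0.0506
gripper_force: 36.7
```

Call:
{"api": "step_arm", "payload": {
  "rows": [
    [0.003,-0.05,0,0,0,-0.036],
    [0.006,-0.1,0,0,0,-0.072],
    [0.009,-0.15,0,0,0,-0.108],
    [0.012,-0.2,0,0,0,-0.144],
    [0.015,-0.25,0,0,0,-0.18]
  ]
}}

```text
clock: 4.58
tcp_pos: [0.5736, -0.0244, 0.1851]
orientation: [-1.92, -2.483, 0.004]
contact_force: [0.6, 0.1, -0.0]
grip_width: 0.0509
gripper_force: 36.7
```

Call:
{"api": "step_arm", "payload": {
  "rows": [
    [0.003,-0.05,0,0,0,-0.036],
    [0.006,-0.1,0,0,0,-0.072],
    [0.009,-0.15,0,0,0,-0.108],
    [0.012,-0.2,0,0,0,-0.144],
    [0.012,-0.243,0,0,0,-0.173]
  ]
}}

```text
clock: 5.0
tcp_pos: [0.581, -0.1706, 0.1852]
orientation: [-2.518, -1.875, 0.005]
contact_force: [1.2, -0.5, -0.4]
grip_width: 0.0514
gripper_force: 36.7
```

Call:
{"api": "step_arm", "payload": {
  "rows": [
    [0,0,0,0,0,0],
    [0,0,0,0,0,0]
  ]
}}

```text
clock: 5.17
tcp_pos: [0.5807, -0.1704, 0.1852]
orientation: [-2.515, -1.88, 0.005]
contact_force: [0.7, -0.0, -0.2]
grip_width: 0.0506
gripper_force: 36.7
```

Call:
{"api": "step_arm", "payload": {
  "rows": [
    [0.003,0.002,-0.05,0,0,0],
    [0.003,0.002,-0.1,0,0,0],
    [0.003,0.002,-0.15,0,0,0],
    [0.003,0.002,-0.175,0,0,0],
    [0.003,0.002,-0.175,0,0,0]
  ]
}}

```text
clock: 5.58
tcp_pos: [0.581, -0.1644, 0.0771]
orientation: [-2.504, -1.885, 0.009]
contact_force: [-0.0, 0.3, -0.9]
grip_width: 0.0511
gripper_force: 36.7
```

```bash
python3 - <<'E'
from h import *
print(r.get_obs()["tcp_pos"])
im=eyes.grab_frame("scene")[:,:,::-1];im2=eyes.grab_frame("top")[:,:,::-1]
f=lambda i,x,y:cv2.resize(i[y:y+110,x:x+130],None,fx=3,fy=3,interpolation=cv2.INTER_CUBIC)
cv2.imwrite("pics/e.png",np.hstack([f(im,170,150),f(im2,355,140)]))
E
```

```text
[ 0.58098577 -0.1644237   0.07714194]
```

View pics/e.png

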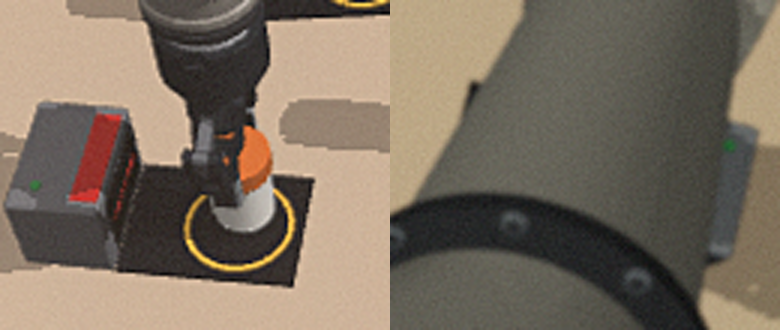

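The jar hangs over the ring, with its bottom at about crop (243,228). That fits hovering about 17 mm above the plate. I'll lower it gently.

Call:
{"api": "step_arm", "payload": {
  "rows": [
    [0.003,-0.006,-0.006,0,0,0],
    [0.003,-0.006,-0.012,0,0,0],
    [0.003,-0.006,-0.018,0,0,0],
    [0.003,-0.006,-0.022,0,0,0],
    [0.003,-0.006,-0.022,0,0,0]
  ]
}}

```text
clock: 6.1
tcp_pos: [0.5859, -0.171, 0.0685]
orientation: [-2.513, -1.885, 0.0]
contact_force: [0.3, -0.3, -1.0]
grip_width: 0.0508
gripper_force: 36.7
```

Call:
{"api": "step_arm", "payload": {
  "rows": [
    [0,0,0,0,0,0]
  ]
}}

```text
clock: 6.18
tcp_pos: [0.5861, -0.171, 0.0688]
orientation: [-2.513, -1.885, -0.0]
contact_force: [0.9, -0.9, -1.1]
grip_width: 0.0504
gripper_force: 36.7
```

Call:
{"api": "step_arm", "payload": {
  "rows": [
    [-0.004,0.003,-0.004,0,0,0],
    [-0.004,0.003,-0.008,0,0,0],
    [-0.004,0.003,-0.011,0,0,0],
    [-0.004,0.003,-0.011,0,0,0]
  ]
}}

```text
clock: 6.52
tcp_pos: [0.5834, -0.1692, 0.0617]
orientation: [-2.513, -1.885, 0.001]
contact_force: [-0.1, -0.0, 0.4]
grip_width: 0.0507
gripper_force: 36.7
```

Call:
{"api": "step_arm", "payload": {
  "rows": [
    [0,0,-0.002,0,0,0],
    [0,0,-0.003,0,0,0],
    [0,0,-0.003,0,0,0]
  ]
}}

```text
clock: 6.77
tcp_pos: [0.5837, -0.1693, 0.0602]
orientation: [-2.513, -1.885, 0.0]
contact_force: [0.1, 0.1, -1.6]
grip_width: 0.0508
gripper_force: 36.7
```

Call:
{"api": "step_arm", "payload": {
  "rows": [
    [0,0,-0.002,0,0,0],
    [0,0,-0.003,0,0,0],
    [0,0,-0.003,0,0,0]
  ]
}}

```text
clock: 7.02
tcp_pos: [0.5839, -0.1694, 0.06]
orientation: [-2.513, -1.884, -0.001]
contact_force: [-5.3, 2.3, 12.9]
grip_width: 0.0506
gripper_force: 38.1
```

Call:
{"api": "step_arm", "payload": {
  "rows": [
    [0,0,0.001,0,0,0],
    [0,0,0.001,0,0,0],
    [0,0,0.001,0,0,0],
    [0,0,0.001,0,0,0]
  ],
  "jaw": 0.25
}}

```text
clock: 7.35
tcp_pos: [0.5837, -0.1693, 0.059]
orientation: [-2.513, -1.885, 0.0]
contact_force: [-0.0, -0.6, 0.1]
grip_width: 0.0643
gripper_force: 0.0
```

Call:
{"api": "step_arm", "payload": {
  "rows": [
    [0,0,0,0,0,0],
    [0,0,0,0,0,0],
    [0,0,0,0,0,0],
    [0,0,0,0,0,0]
  ],
  "jaw": 0
}}

```text
clock: 7.68
tcp_pos: [0.5837, -0.1693, 0.059]
orientation: [-2.513, -1.885, 0.0]
contact_force: [-0.7, -0.4, 0.3]
grip_width: 0.0854
gripper_force: 0.0
```

```bash
python3 - <<'E'
from h import *
im=eyes.grab_frame("scene")[:,:,::-1]
cv2.imwrite("pics/f.png",cv2.resize(im[150:260,170:300],None,fx=4,fy=4,interpolation=cv2.INTER_CUBIC))
E
```

```text
(no output)
```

View pics/f.png

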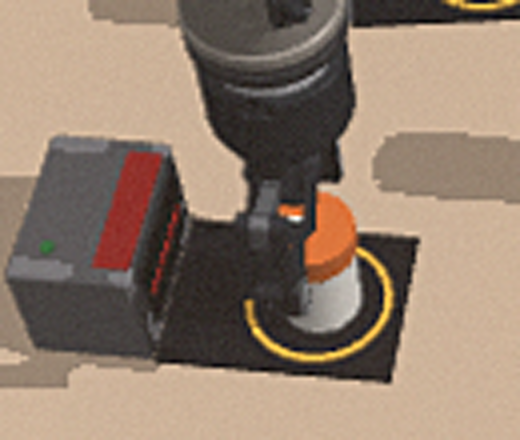

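The jar stands inside the ring, base at about crop (325,315), and the jaws are open. I'll retreat upward, then back away for a clear view from above.

Call:
{"api": "step_arm", "payload": {
  "rows": [
    [0,0,0.03,0,0,0],
    [0,0,0.08,0,0,0],
    [0,0,0.14,0,0,0],
    [0,0,0.2,0,0,0],
    [0,0,0.25,0,0,0]
  ]
}}

```text
clock: 8.15
tcp_pos: [0.5838, -0.1697, 0.2115]
orientation: [2.513, 1.884, 0.001]
contact_force: [0.4, 0.2, -1.0]
grip_width: 0.0852
gripper_force: 0.0
```

Call:
{"api": "step_arm", "payload": {
  "rows": [
    [0,-0.06,0,0,0,0],
    [0,-0.12,0,0,0,0],
    [0,-0.18,0,0,0,0],
    [0,-0.24,0,0,0,0],
    [0,-0.3,0,0,0,0]
  ]
}}

```text
clock: 8.57
tcp_pos: [0.5835, -0.3508, 0.2092]
orientation: [2.513, 1.886, 0.0]
contact_force: [1.0, -0.9, -0.6]
grip_width: 0.0854
gripper_force: 0.0
```

Call:
{"api": "step_arm", "payload": {
  "rows": [
    [0,-0.06,0,0,0,0],
    [0,-0.12,0,0,0,0],
    [0,-0.18,0,0,0,0],
    [0,-0.24,0,0,0,0],
    [0,-0.24,0,0,0,0]
  ]
}}

```text
clock: 8.98
tcp_pos: [0.5792, -0.502, 0.2089]
orientation: [2.519, 1.873, -0.009]
contact_force: [-1.0, -0.5, -0.4]
grip_width: 0.0855
gripper_force: 0.0
```

```bash
python3 - <<'E'
from h import *
im=eyes.grab_frame("top")[:,:,::-1];im2=eyes.grab_frame("scene")[:,:,::-1]
cv2.imwrite("pics/g.png",np.hstack([cv2.resize(im[160:235,365:485],(720,450),interpolation=cv2.INTER_CUBIC)]))
hsv=cv2.cvtColor(im,cv2.COLOR_BGR2HSV)
m=cv2.inRange(hsv,(3,150,60),(15,255,255));k=np.zeros_like(m);k[170:215,375:425]=m[170:215,375:425]
e=cv2.fitEllipse(cv2.convexHull(cv2.findNonZero(k)));print(e,px2w("top",*e[0],.073))
E
```

```text
((401.56072998046875, 184.9241485595703), (24.669591903686523, 26.0855655670166), 121.3643798828125) [ 0.58296651 -0.1661247   0.073     ]
```

View pics/g.png

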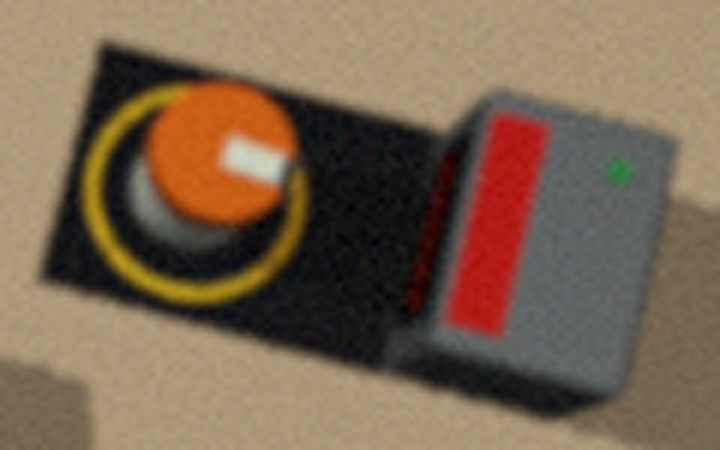

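The jar stands centred, about 2 mm off. Its strip runs from (225,155) to (290,170), about 13–15°, matching the plate's edge at about 14.5°. Handing in.

```bash
python3 -c "
from bench import r
print(r.hand_in())"
```

```text
the job is handed in; nothing more can be done
None
```

The orange jar stands upright in the yellow ring of the rightmost scanner, about 2 mm off centre with its label facing the window; the blue and green jars were not touched, and the job is handed in (no verdict was returned).

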